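Pack, cock and trip a bench marking stamp

TASK

Get the bench stamp ready and stamp the blank: first stand, in the gap between the stamp's anvil and its backstop, the thickest of the three spacer plates that will go in, pushed fully down onto the bed and about centred. Then draw the striker back by its upright handle until the sear catches, let go so that it stays cocked, and press the sear's thumb pad to fire it, leaving the plate in the gap. Leave the chuck, the gear, the oil bottle and the V-block where they are.

Things in the scene. Friction and masses are not known exactly. Their poses are not given: they have to be found in the camera images.
- machine: Fixed bench marking stamp; origin on the bench under the striker's axis, z up, y along the machine. Its frame, mm: bed x -90 to 50, y -225 to 180, top z 20. From +y to -y: backstop, gap, anvil (60 wide, y 35 to 75, top z 60, blank clamped on its -y face), striker with upright handle, spring housing (66 wide, y -145 to -230, top z 82). Sear rocker along y at x -83 to -50, up to z 72 (pad 86).
- anvil_face (a point): Middle of the upper edge (z 60 of the machine) of the anvil's gap-side face, at machine x 0, y 75. Axes as the machine's.
- stop_face (a point): Middle of the upper edge (machine z 60) of the backstop's gap-side face; axes as the machine's. Block 60 wide, 42 long; clamp nut up to z 80, 13 to 34 mm behind the face. It is locked at a place that differs per run: the gap between the faces, along machine y, is 13.5 to 27 mm, 60 wide in x, 40 deep, open at sides and top; its floor is the bed.
- striker (a joint): How far the striker is drawn to the machine's -y, m: 0 home (die on blank), at most 0.058. A spring drives it home, 8 N at 0, 17 N at 0.055. Drawn, its ramp lifts the sear's nose, which drops in front of the lug at about 0.049 (draw to 0.055 to be sure); let go, it then stays at about 0.048.
- cock_grip (a point): Grip point on the cocking handle, an upright steel bar 24 (machine x) x 16 (machine y) mm from the striker block's top (machine z 60) up to z 135. The point is on its centre line at z 115 and moves with it; at home machine x 0, y -50. Axes as the machine's.
- sear (a joint): Angle of the sear rocker, rad: 0 at rest (nose down), grows to at most 0.35 as the thumb pad is pressed down. A cocked striker is let go at about 0.2 (pad about 10 mm down), which takes about 8 N; a spring brings the pad back.
- trip_pad (a point): Centre of the top of the sear's thumb pad, a steel square 30 x 30 mm, at machine x -66, y +50, z 86 when at rest; the pad sinks when pressed from above.
- spacer12_c (a point): Centre (half-way up, 40 mm above its lower edge) of the thinnest spacer plate: bare aluminium, 70 mm long (its x), 12 mm thick (its y), 80 mm high (its z), standing on edge on the bench; its lowest 6 mm is bevelled by 2 mm on both broad sides. About 150 g.
- spacer17_c (a point): Centre (half-way up, 40 mm above its lower edge) of the middle spacer plate: bare aluminium, 70 mm long (its x), 17 mm thick (its y), 80 mm high (its z), standing on edge on the bench; its lowest 6 mm is bevelled by 2 mm on both broad sides. About 213 g.
- spacer22_c (a point): Centre (half-way up, 40 mm above its lower edge) of the thickest spacer plate: bare aluminium, 70 mm long (its x), 22 mm thick (its y), 80 mm high (its z), standing on edge on the bench; its lowest 6 mm is bevelled by 2 mm on both broad sides. About 275 g.
- chuck: Loose three-jaw lathe chuck, steel, 80 mm across, 54 mm high. Origin under its centre. Bystander.
- gear: Loose change gear lying flat, 50 mm across, 22 mm high, origin under its centre. Bystander.
- oil_bottle: Loose white oil bottle, 40 mm across, 115 mm high, origin under its centre. Bystander.
- v_block: Loose steel V-block, 60 x 50 x 42 mm, origin under its centre. Bystander.
There are look-alikes about, which are no part of the job. Leave any purple look-alike of the part that bears spacer12_c alone.

How it is judged:
By the outcome, as a careful person would: the job done as asked, in the order asked, and still so for the second after the job is handed in, with the robot touching nothing.
It also fails if it takes over 72 s, if anything falls off the work surface, if the arm or the gripper's body presses on something with over 40 N, if the wrist force passes 120 N, or if a joint passes its speed limit or range.

ROBOT

A 6-joint arm with a two-finger parallel gripper is mounted at the origin on the work surface. World frame = base frame: x ahead of the robot, y to its left, z up, the work surface at z = 0. Lengths are in mm, angles in rad, forces in N, time in s.
With the tool pointing down it reaches from about 425 to 950 mm from the base axis. Payload 14.7 kg.
Tool frame: the origin (TCP) lies on the centre line of the jaws, within the pads' length; the fingertips stand 25 mm ahead of it and the grasp point (between the pads) lies 6 mm ahead of it; z points along the fingers, y is the direction in which the jaws open and shut (so a half turn about z gives the same grasp; the last joint's range is limited). The gripper opens to 85 mm and grips with 20 to 120 N. Pads are 22 mm wide; open, the fingers measure 114 mm over their backs; the gripper's body (76 mm by 85 mm) begins 54 mm behind the grasp point. The pads swing forward as they close: fully open they stand 13 mm farther back than shut.
Start: joints at [1.151, 0.48, 1.596, -0, 1.065, -0.047], TCP at [236.722, 605.356, 256.297] pointing down, gripper open.
Joint ranges: [-2.75, 2.75], [-0.82, 2.05], [0.23, 2.67], [-1.56, 4.7], [0.09, 2.69], [-2.92, 2.92]. Speed limits (rad/s): [1.89, 1.89, 2.39, 3.01, 3.01, 3.01].

INTERFACE

Orientations are given as a unit quaternion [w, x, y, z].
In Python, from bench import env gives the robot as it stands.
- The arm moves only by the shell command python3 -m crank 'ROWS' [FORCE]. ROWS is text: rows parted by semicolons, each of 7 numbers parted by spaces: the shift along the world's x, y, z in m, then the turn, a rotation vector about the world's x, y, z in rad, then the finger opening in m, from 0 to 0.0854. In form: x y z rx ry rz grip; .... A call has 1 to 12 rows; each row is the pose to reach, as a shift and turn from the pose commanded when the call began; what a row does not reach only later rows make up. A row lasts 1/10 s, in which the tool goes at most 50 mm and 8.59 degrees, less where a joint would pass 70% of its speed; a pose out of reach is approached as far as the arm can. A call with a gripper value outside its range is refused whole. The fingers move at their own pace and stop on an object; FORCE is the grip in N (left out, the last holds). Time passes only in rows, so rows that repeat a pose let the fingers close. It gives the time, the measured TCP pose, the force and the opening at its end, in the units of the state.
- env.read_state(): the state, without advancing time (a new reading comes with each control period).
- env.snapshot(name): name is "side" or "top" or "wrist"; returns the picture (420x560x3 uint8, red, green, blue); there is no depth.
- env.camera_model(name): a dict with "mtx" (3x3 intrinsics, pixels), "rvec" (rotation vector, rad) and "tvec" (3), from world to camera coordinates, as OpenCV has them. Camera axes: x right, y down, z forward; pixel columns grow to the right and rows downward; lengths in mm; the calibration is good to about 2 mm. A picture is of the moment at which its call begins: read the wrist's pose just before it. camera_model takes no time and is no camera call; for the wrist camera it gives the pose at the moment of the call.
- env.hand_in(): hands the job in, once; it reports no verdict.
The state is a dict: "time": time; "q": joint angles; "qd": joint speeds; "joint_torque": joint torques, N m; "tcp_pos": TCP position; "orientation": TCP orientation; "ft_force": force on the tool from outside, world axes, zero at the start; "ft_torque": the same for the moment, N m; "opening": opening from 0.0 (shut) to 1.0 (fully open).
Only numpy, scipy, OpenCV 4.12 (cv2) and the standard library are available. Lean on these libraries where they do the work, as an engineer would, in place of code of your own. Each camera call takes 0.05 s, during which the arm holds its last target.

## Working session

There is one attempt and no reset: what is moved stays moved. The work goes in short steps, Python scripts to look and compute and a shell command to move; the robot and the scene stay as the last step left them, time stands still between calls to the robot, and variables do not carry over. Pictures are saved under pics/ and viewed, and the job is handed in when it is done.

```bash
ls; mkdir -p pics
python3 - <<'E'
from bench import env
import cv2
s=env.read_state(); print(s)
for n in ("side","top","wrist"):
    m=env.camera_model(n); print(n,m)
    cv2.imwrite(f"pics/{n}0.png",env.snapshot(n)[:,:,::-1])
E
```

```text
pics
{'time': 0.0, 'q': array([ 1.15143570e+00,  4.80834329e-01,  1.59688509e+00, -1.22974084e-05,
        1.06507319e+00, -4.66021360e-02]), 'qd': array([-9.03963412e-06,  8.47524634e-04, -1.83355768e-03, -3.77913635e-04,
        2.59228318e-03,  2.38488067e-04]), 'joint_torque': array([ 2.48223711e-03, -9.50632739e+01, -4.30192280e+01, -2.96677081e-05,
        1.21648752e-02, -3.69953864e-05]), 'tcp_pos': array([236.55063472, 605.01926028, 255.66656471]), 'orientation': array([-1.33290707e-04,  1.85299106e-01,  9.82681984e-01, -5.85010056e-04]), 'ft_force': array([0.28173687, 0.03414969, 0.25325658]), 'ft_torque': array([-0.00473412,  0.02750032,  0.06226096]), 'opening': 0.9998900589532449}
side {'mtx': array([[442.94430261,   0.        , 285.59419623],
       [  0.        , 442.94430261, 211.01261077],
       [  0.        ,   0.        ,   1.        ]]), 'rvec': array([ 2.13733386, -0.78201806,  0.36823403]), 'tvec': array([-391.4095382 ,  302.47385946, 1214.25993798])}
top {'mtx': array([[520.85782566,   0.        , 271.57026082],
       [  0.        , 520.85782566, 210.42695769],
       [  0.        ,   0.        ,   1.        ]]), 'rvec': array([ 2.15413223, -2.15804847,  0.1627904 ]), 'tvec': array([   1.53531056,  518.92981178, 1257.78018384])}
wrist {'mtx': array([[371.2389147 ,   0.        , 280.55926079],
       [  0.        , 371.2389147 , 209.54365966],
       [  0.        ,   0.        ,   1.        ]]), 'rvec': array([-2.36428698, -1.61326773, -0.2628497 ]), 'tvec': array([-649.42044965,  -40.98507109,  380.20968936])}
```

View pics/side0.png

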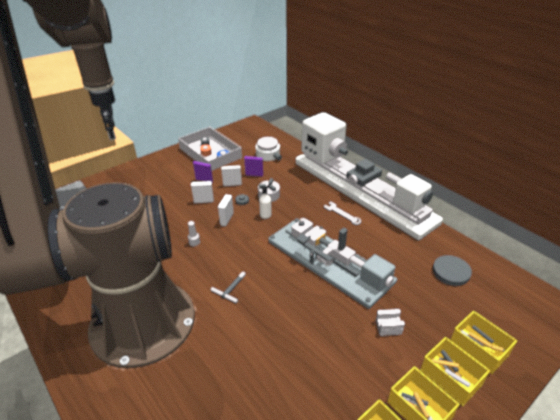

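View pics/top0.png

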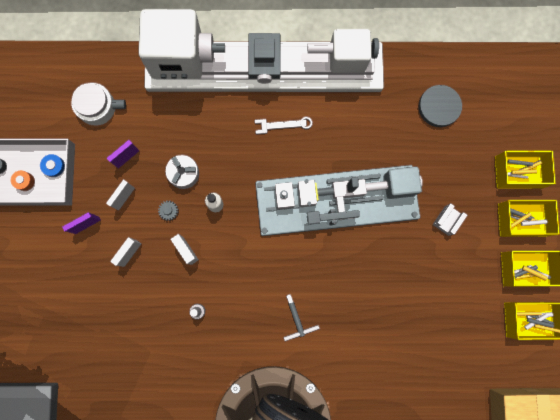

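View pics/wrist0.png

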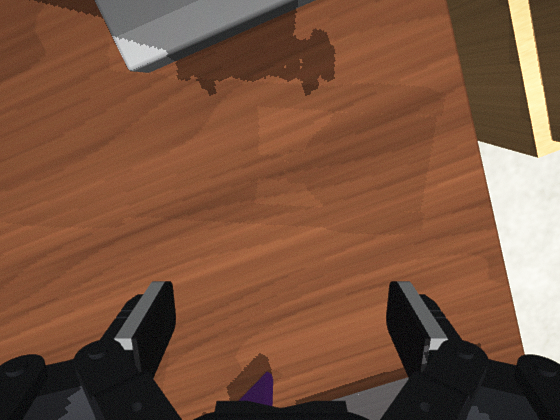

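Run:
```python
import cv2
t=cv2.imread("pics/top0.png")
cv2.imwrite("pics/z1.png",cv2.resize(t[130:280,60:235],None,fx=4.5,fy=4,interpolation=cv2.INTER_CUBIC))
cv2.imwrite("pics/z2.png",cv2.resize(t[150:250,245:435],None,fx=4.2,fy=4.2,interpolation=cv2.INTER_CUBIC))
t=cv2.imread("pics/side0.png")
cv2.imwrite("pics/z3.png",cv2.resize(t[200:310,260:405],None,fx=5,fy=5,interpolation=cv2.INTER_CUBIC))
```

```text
(no output)
```

View pics/z1.png

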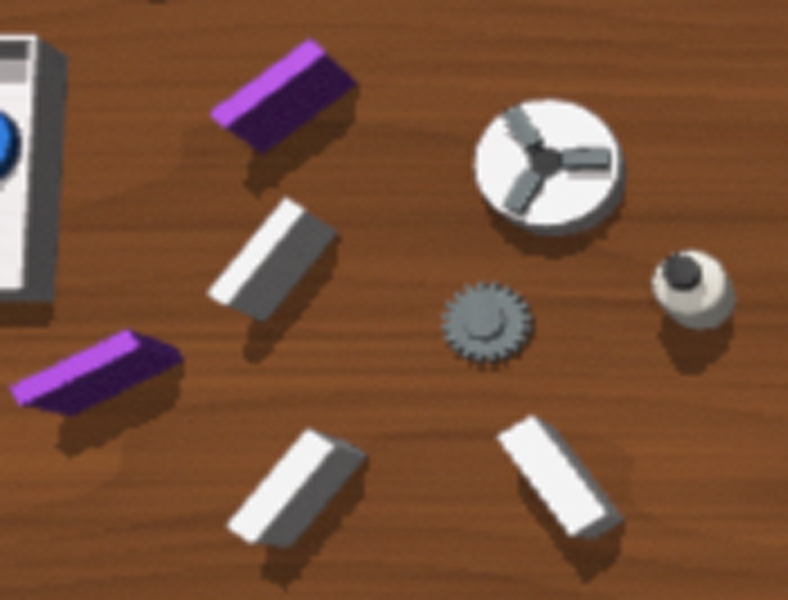

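View pics/z2.png

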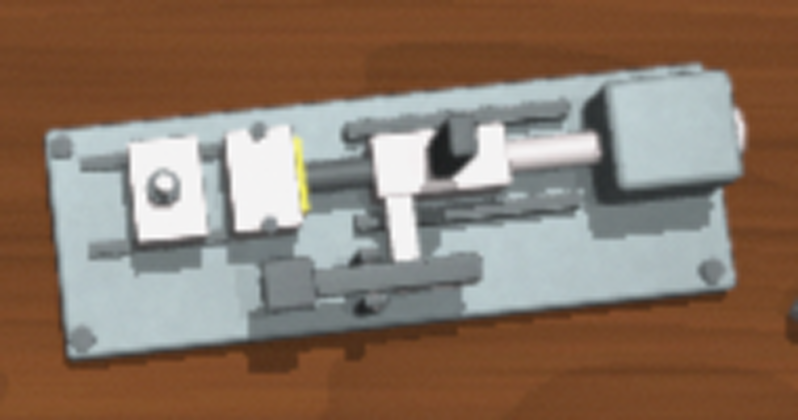

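View pics/z3.png

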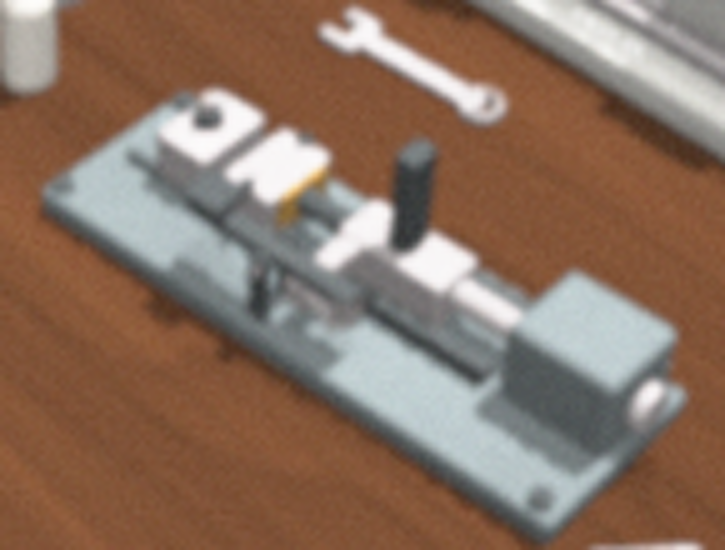

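```bash
cat > h.py <<'E'
import numpy as np, cv2
from bench import env
def w2p(P,m):
    return cv2.projectPoints(np.array(P,float).reshape(-1,1,3),m["rvec"],m["tvec"],m["mtx"],None)[0].reshape(-1,2)
def p2w(uv,z,m):
    R=cv2.Rodrigues(m["rvec"])[0]; uv=np.array(uv,float).reshape(-1,2); z=np.broadcast_to(z,len(uv))
    c=-R.T@m["tvec"]; out=[]
    for (u,v),zz in zip(uv,z):
        d=R.T@np.linalg.solve(m["mtx"],[u,v,1]); out.append(c+d*(zz-c[2])/d[2])
    return np.array(out)
E
python3 - <<'E'
from h import *
from scipy.optimize import least_squares
m=env.camera_model("top")
z1=lambda a:np.array(a)/[4.5,4]+[60,130]-.5+ .5/4
for n,c in dict(A=[(288,198),(307,210),(230,306),(209,294)],B=[(308,430),(333,445),(252,546),(228,525)],C=[(533,416),(607,520),(575,537),(498,436)]).items():
    P=p2w(z1(c),80,m)[:,:2]; e=[np.linalg.norm(P[i]-P[(i+1)%4]) for i in range(4)]
    d=(P[2]-P[1])+(P[3]-P[0]) ; print(n,P.mean(0).round(1),np.round(e,1),np.degrees(np.arctan2(d[1],d[0])))
z2=lambda a:np.array(a)/4.2+[245,150]-.5+.5/4.2
mp=np.array([(50,180,20),(-90,180,20),(-90,-225,20),(50,-225,20),(30,75,60),(-30,75,60),(0,0,0),(0,0,0),(-33,-230,82)][:6])
px=z2([(47,131),(68,355),(735,286),(703,64),(226,131),(236,232)])
def T(p,M):
    c,s=np.cos(p[2]),np.sin(p[2]);M=np.array(M,float)
    return np.c_[p[0]+c*M[:,0]-s*M[:,1],p[1]+s*M[:,0]+c*M[:,1],M[:,2]]
r=least_squares(lambda p:(w2p(T(p,mp),m)-px).ravel(),[500,-100,0])
print(r.x,r.fun.reshape(-1,2).round(1))
P=p2w(z2([(196,136),(208,237)]),60,m)
c,s=np.cos(r.x[2]),np.sin(r.x[2]); print((P[:,:2]-r.x[:2])@np.array([[c,-s],[s,c]]))
P=p2w(z2([(226,131),(236,232)]),60,m)
print((P[:,:2]-r.x[:2])@np.array([[c,-s],[s,c]]))
E
```

```text
A [556.4 371.8] [12.7 70.  13.5 70.7] 146.11244906895124
B [415.8 355.1] [16.1 71.8 17.9 68.7] 145.28432563777358
C [421.  212.3] [73.6 19.3 72.9 21.7] 122.16008674945368
[ 5.67175562e+02 -1.41840305e+02  1.02440466e-01] [[-0.9 -0.6]
 [-0.2  0.8]
 [ 1.   0.6]
 [ 0.7 -0.6]
 [-0.5 -0.1]
 [-0.1 -0.2]]
[[ 28.37601493  91.71096032]
 [-31.68482644  91.34525428]]
[[ 29.5345987   73.91129259]
 [-30.443502    74.81588519]]
```

Run:
```python
from h import *
from scipy.spatial.transform import Rotation as Ro
s=env.read_state();m=env.camera_model("wrist")
R=cv2.Rodrigues(m["rvec"])[0]; c=-R.T@m["tvec"]
q=s["orientation"];Rt=Ro.from_quat([q[1],q[2],q[3],q[0]])
print(c-s["tcp_pos"],"in tool",Rt.inv().apply(c-s["tcp_pos"]),"cam axes in tool (cols)",(Rt.as_matrix().T@R.T).round(3),Rt.as_matrix().round(3))
print(p2w([[280,209],[280,10],[280,300]],60,m))
```

```text
[-76.11458605  29.72613665 117.4765277 ] in tool [  81.7190277    -0.15021877 -117.47249004] cam axes in tool (cols) [[-0.001 -0.948 -0.318]
 [ 1.    -0.001  0.   ]
 [-0.001 -0.318  0.948]] [[-0.931  0.364 -0.   ]
 [ 0.364  0.931 -0.001]
 [ 0.    -0.001 -1.   ]]
[[257.67154317 596.12295309  60.        ]
 [110.38780389 653.89223344  60.        ]
 [344.24699019 562.16536011  60.        ]]
```

```bash
python3 -m crank '0.322 -0.664 0 0 0 0.476 0.085; 0.322 -0.664 0 0 0 0.476 0.085; 0.322 -0.664 0 0 0 0.476 0.085; 0.322 -0.664 0 0 0 0.476 0.085; 0.322 -0.664 0 0 0 0.476 0.085; 0.322 -0.664 0 0 0 0.476 0.085; 0.322 -0.664 0 0 0 0.476 0.085; 0.322 -0.664 0 0 0 0.476 0.085; 0.322 -0.664 0 0 0 0.476 0.085; 0.322 -0.664 0 0 0 0.476 0.085; 0.322 -0.664 0 0 0 0.476 0.085; 0.322 -0.664 0 0 0 0.476 0.085'
```

```text
time: 1.35
tcp_pos: [496.8, 68.1, 256.4]
orientation: [0.0, -0.052, 0.999, 0.0]
ft_force: [0.7, 0.5, 0.1]
opening: 0.991
```

```bash
python3 -m crank '0.06 -0.124 -0.086 0 0 0 0.085; 0.06 -0.124 -0.086 0 0 0 0.085; 0.06 -0.124 -0.086 0 0 0 0.085; 0.06 -0.124 -0.086 0 0 0 0.085;0.06 -0.124 -0.086 0 0 0 0.085'
python3 - <<'E'
from h import *
s=env.read_state();m=env.camera_model("wrist");print(s["tcp_pos"],s["qd"].round(3),s["orientation"])
im=env.snapshot("wrist")[:,:,::-1];np.save("w1.npy",im)
import pickle;pickle.dump((s,m),open("w1.pkl","wb"))
cv2.imwrite("pics/w1.png",im)
E
```

```text
time: 1.85
tcp_pos: [556.0, -55.1, 168.9]
orientation: [-0.001, -0.05, 0.999, 0.0]
ft_force: [0.5, 1.3, -0.3]
opening: 0.995
[556.00047453 -55.1413174  168.8895295 ] [ 0.044 -0.046  0.014  0.007  0.022  0.025] [-1.14862578e-03 -5.03518332e-02  9.98730855e-01  2.29184714e-04]
```

View pics/w1.png

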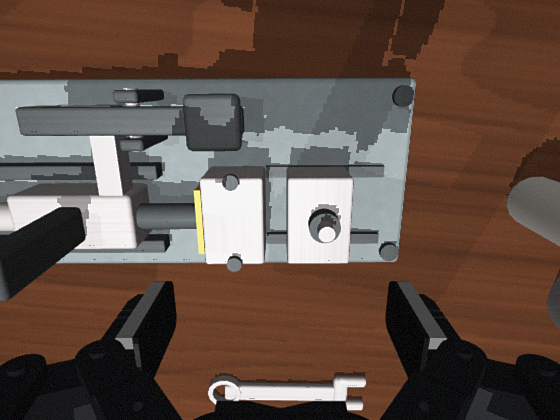

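Run:
```python
import cv2
t=cv2.imread("pics/w1.png")
cv2.imwrite("pics/w1z.png",cv2.resize(t[155:275,190:360],None,fx=4.5,fy=4.5,interpolation=cv2.INTER_CUBIC))
for r in (190,215,240,255): print(r,t[r,258:296].mean(1).astype(int))
```

```text
190 [247 248 244 219 133  57  52  77  93  95  94  91  98 165 179 182 179 182
 181 179 177 179 180 180 177 167 169 166 106  90 210 238 248 247 246 246
 245 246]
215 [245 245 245 225 186  74  47  50  99 101  94  97 101 166 168 169 164 170
 168 166 168 166 169 168 170 167 174 166 110  94 208 239 248 245 245 245
 245 246]
240 [245 246 245 237 209 131  60  57 137 124 117 126 123 121 125 122 122 120
 121 124 120 121 123 119 123 115 120 119  90  90 204 239 248 246 244 244
 244 244]
255 [244 244 243 242 219 167  72 184 192 189 167 169 167 168 169 165 168 168
 169 172 169 169 167 171 169 170 165 166 163 101 197 238 247 244 243 242
 243 243]
```

View pics/w1z.png

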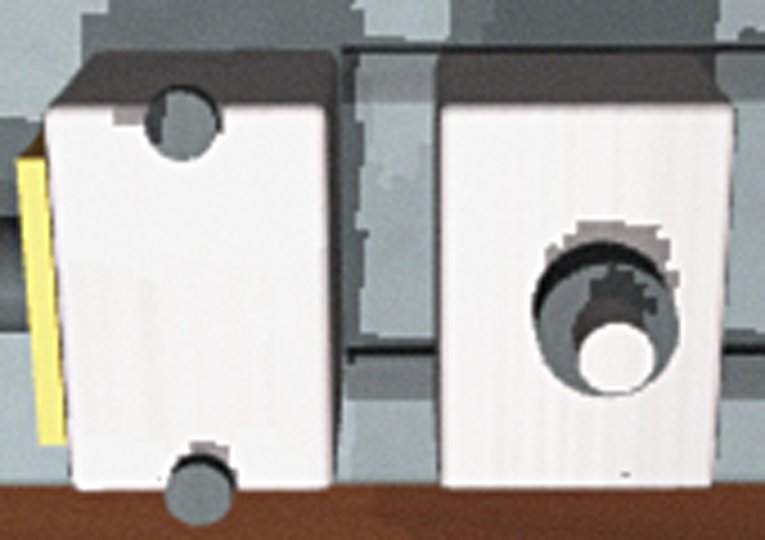

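Run:
```python
from h import *
import pickle
s,m=pickle.load(open("w1.pkl","rb"))
t=cv2.imread("pics/w1.png").mean(2)
f=lambda r:t[r-1:r+2].mean(0)
def edge(r,a,b,th=160):
    x=f(r)
    for u in range(a,b):
        if (x[u]-th)*(x[u+1]-th)<=0: return u+(th-x[u])/(x[u+1]-x[u])
yaw=.1024
for r in (183,190,200,215,225,240,250,258):
    e=[edge(r,258,270),edge(r,285,292),edge(r,345,358)]
    try:P=p2w([(u,r) for u in e],60,m)[:,:2]
    except Exception: print(r,e);continue
    d=np.array([-np.sin(yaw),np.cos(yaw)])
    print(r,np.round(e,2),np.round(np.diff(P@d),2),P.round(1)[:2].tolist())
```

```text
183 [261.6  285.33 352.5 ] [14.91 42.21] [[533.7, -69.4], [532.2, -54.6]]Traceback (most recent call last):
  File "<stdin>", line 16, in <module>
    return _wrapfunc(a, 'round', decimals=decimals, out=out)
    return _wrapit(obj, method, *args, **kwds)
    result = getattr(arr, method)(*args, **kwds)
TypeError: unsupported operand type(s) for *: 'NoneType' and 'float'
```

Run:
```python
from h import *
import pickle
s,m=pickle.load(open("w1.pkl","rb"))
t=cv2.imread("pics/w1.png").mean(2)
f=lambda r:t[r-1:r+2].mean(0)
def first(r,a,b,sgn,th=165):
    x=f(r)
    for u in range(a,b):
        if (x[u]-th)*sgn<0 and (x[u+1]-th)*sgn>=0: return u+(th-x[u])/(x[u+1]-x[u])
    return np.nan
yaw=.1024
d=np.array([-np.sin(yaw),np.cos(yaw)]);n=np.array([np.cos(yaw),np.sin(yaw)])
for r in (183,190,200,205,212,240,248,255,260):
    e=[first(r,258,270,-1),first(r,286,292,1),first(r,346,358,-1)]
    x=f(r); b=[u for u in range(200,215) if x[u]<185<=x[u+1]]
    P=p2w([(u,r) for u in e],60,m)[:,:2]
    print(r,np.round(e,2),np.round(np.diff(P@d),2),(P@d)[:2].round(1),(P@n)[0].round(1),b)
```

```text
183 [261.55 287.66 352.44] [16.4  40.71] [-123.6 -107.2] 523.8 []
190 [261.64 287.63 352.98] [16.43 41.32] [-123.7 -107.2] 528.4 [200]
200 [261.98 287.63 351.49] [16.36 40.73] [-123.6 -107.2] 535.0 [201]
205 [262.1  287.64 351.65] [16.36 41.02] [-123.5 -107.2] 538.3 [201]
212 [262.16 287.61 350.75] [16.41 40.71] [-123.6 -107.2] 543.1 [201]
240 [262.56 287.64 349.38] [16.58 40.84] [-123.7 -107.1] 562.6 [204]
248 [262.85 287.64 348.55] [16.51 40.59] [-123.6 -107.1] 568.4 [204]
255 [263.03 287.65 348.57] [16.51 40.86] [-123.5 -107. ] 573.5 [205]
260 [263.24 287.57 348.14] [16.39 40.82] [-123.5 -107.1] 577.2 [205]
```

```bash
python3 -m crank '0 0 0.04 0 0 0 0.06; -0.002 0.43 0.04 0 0 -0.694 0.06; -0.002 0.43 0.04 0 0 -0.694 0.06; -0.002 0.43 0.04 0 0 -0.694 0.06; -0.002 0.43 0.04 0 0 -0.694 0.06; -0.002 0.43 0.04 0 0 -0.694 0.06; -0.002 0.43 0.04 0 0 -0.694 0.06; -0.002 0.43 0.04 0 0 -0.694 0.06; -0.002 0.43 0.04 0 0 -0.694 0.06; -0.002 0.43 0.04 0 0 -0.694 0.06; -0.002 0.43 0.04 0 0 -0.694 0.06; -0.002 0.43 0.04 0 0 -0.694 0.06'; python3 -m crank '0 0 0 0 0 0 0.06; 0 0 0 0 0 0 0.06'
python3 - <<'E'
from h import *
s=env.read_state();m=env.camera_model("wrist");print(s["tcp_pos"],s["qd"].round(3),s["orientation"])
im=env.snapshot("wrist")[:,:,::-1]
import pickle;pickle.dump((s,m),open("w2.pkl","wb"))
cv2.imwrite("pics/w2.png",im)
E
```

```text
time: 3.1
tcp_pos: [552.6, 379.1, 211.2]
orientation: [0.0, 0.289, 0.957, 0.0]
ft_force: [0.5, -0.5, 0.4]
opening: 0.706
time: 3.3
tcp_pos: [554.0, 375.1, 210.8]
orientation: [-0.0, 0.291, 0.957, -0.0]
ft_force: [0.8, 0.9, 0.1]
opening: 0.705
[554.01674547 375.06240008 210.78029239] [-0.01   0.003 -0.002  0.    -0.002  0.002] [-2.06096396e-06  2.91438919e-01  9.56589432e-01 -1.20792500e-04]
```

View pics/w2.png

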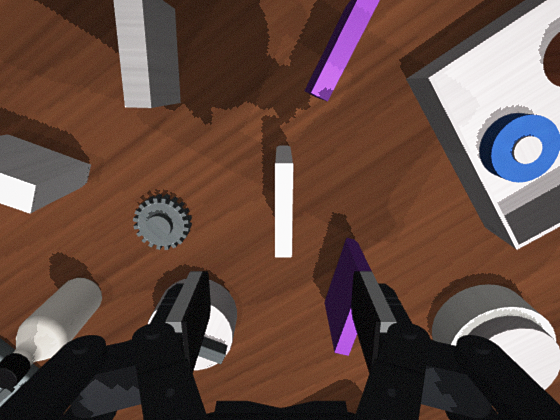

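Run:
```python
from h import *
import pickle
s,m=pickle.load(open("w2.pkl","rb"))
t=cv2.imread("pics/w2.png")
mask=(t.min(2)>200).astype(np.uint8); mask[:, :270]=0; mask[:,300:]=0;mask[:150]=0;mask[265:]=0
c=max(cv2.findContours(mask,cv2.RETR_EXTERNAL,cv2.CHAIN_APPROX_NONE)[0],key=cv2.contourArea)
b=cv2.boxPoints(cv2.minAreaRect(c));print(b)
P=p2w(b,80,m)[:,:2];print(P.mean(0),[np.linalg.norm(P[i]-P[i-1]).round(1) for i in range(4)])
q=s["orientation"]
for i in range(2):
  d=P[i+1]-P[i];print(np.degrees(np.arctan2(d[1],d[0])))
print("tool x ang",np.degrees(np.arctan2(2*(q[1]*q[2]),q[1]**2-q[2]**2)), s["tcp_pos"])
```

```text
[[275. 163.]
 [292. 163.]
 [292. 256.]
 [275. 256.]]
[557.68386749 375.10495021] [np.float64(69.3), np.float64(11.5), np.float64(69.3), np.float64(12.5)]
56.07822447341152
-33.35588192841196
tool x ang 146.11175641056616 [554.01674547 375.06240008 210.78029239]
```

```bash
python3 -m crank '0.004 0 -0.05 0 0 0 0.036; 0.004 0 -0.09 0 0 0 0.036; 0.004 0 -0.11 0 0 0 0.036; 0.004 0 -0.1225 0 0 0 0.036; 0.004 0 -0.1225 0 0 0 0.036;0.004 0 -0.1225 0 0 0 0.036'
python3 - <<'E'
from h import *
s=env.read_state();m=env.camera_model("wrist");print(s["tcp_pos"],s["qd"].round(3),s["ft_force"])
cv2.imwrite("pics/w3.png",env.snapshot("wrist")[:,:,::-1])
E
```

```text
time: 3.95
tcp_pos: [559.0, 376.1, 88.9]
orientation: [0.0, 0.291, 0.957, 0.0]
ft_force: [0.4, 0.6, 0.9]
opening: 0.423
[559.02408107 376.07478465  88.85213205] [ 0.006 -0.016 -0.009  0.001 -0.     0.   ] [0.36094313 0.62488435 0.91310514]
```

View pics/w3.png

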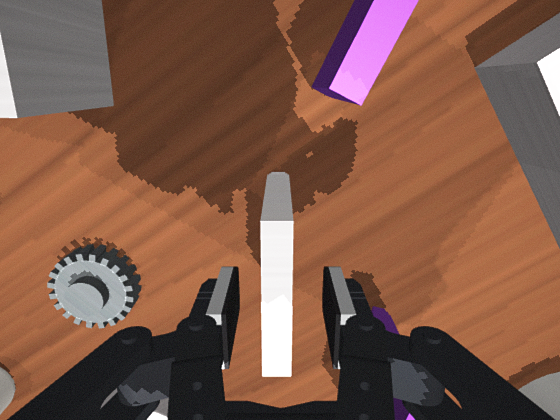

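```bash
python3 -m crank '0 0 0 0 0 0 0.005; 0 0 0 0 0 0 0.005; 0 0 0 0 0 0 0.005; 0 0 0 0 0 0 0.005; 0 0 0 0 0 0 0.005' 60;  python3 -m crank '0 0 0.02 0 0 0 0.005; 0 0 0.06 0 0 0 0.005; 0 0 0.11 0 0 0 0.005; 0 0 0.15 0 0 0 0.005; 0 0 0.15 0 0 0 0.005; 0 0 0.15 0 0 0 0.005' 60
python3 - <<'E'
from h import *
s=env.read_state();m=env.camera_model("wrist");print(s["tcp_pos"],s["qd"].round(3),s["ft_force"])
cv2.imwrite("pics/w4.png",env.snapshot("wrist")[:,:,::-1])
E
```

```text
time: 4.5
tcp_pos: [558.7, 376.3, 89.2]
orientation: [0.001, 0.291, 0.957, 0.0]
ft_force: [-0.8, -3.0, 9.8]
opening: 0.125
time: 5.1
tcp_pos: [558.6, 376.4, 239.2]
orientation: [0.001, 0.291, 0.957, 0.001]
ft_force: [-0.8, -0.6, -2.2]
opening: 0.124
[558.58241632 376.42767819 239.16320173] [ 0.     0.037  0.034 -0.001 -0.008 -0.002] [-0.77164467 -0.56535023 -2.23124257]
```

View pics/w4.png

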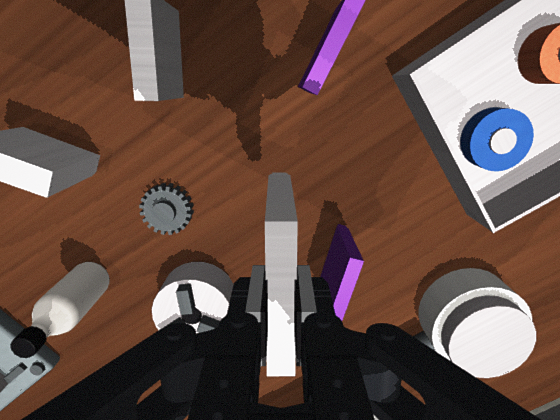

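```bash
python3 -m crank '0 -0.435 0 0 0 0.694 0.005; 0 -0.435 0 0 0 0.694 0.005; 0 -0.435 0 0 0 0.694 0.005; 0 -0.435 0 0 0 0.694 0.005; 0 -0.435 0 0 0 0.694 0.005; 0 -0.435 0 0 0 0.694 0.005; 0 -0.435 0 0 0 0.694 0.005; 0 -0.435 0 0 0 0.694 0.005; 0 -0.435 0 0 0 0.694 0.005; 0 -0.435 0 0 0 0.694 0.005; 0 -0.435 -0.03 0 0 0.694 0.005; 0 -0.435 -0.06 0 0 0.694 0.005' ; python3 -m crank '0 0 0 0 0 0 0.005; 0 0 0 0 0 0 0.005; 0 0 0 0 0 0 0.005; 0 0 0 0 0 0 0.005'
python3 - <<'E'
from h import *
import pickle
s=env.read_state();m=env.camera_model("wrist");print(s["tcp_pos"],s["qd"].round(3),s["ft_force"],s["orientation"])
cv2.imwrite("pics/w5.png",env.snapshot("wrist")[:,:,::-1])
pickle.dump((s,m),open("w5.pkl","wb"))
E
```

```text
time: 6.35
tcp_pos: [557.9, -59.0, 176.4]
orientation: [-0.0, -0.051, 0.999, 0.0]
ft_force: [-0.2, -0.2, -2.2]
opening: 0.12
time: 6.75
tcp_pos: [559.0, -58.7, 179.0]
orientation: [0.001, -0.052, 0.999, -0.0]
ft_force: [-0.1, -0.4, -1.7]
opening: 0.122
[559.04008882 -58.69880625 178.99867497] [-0.001 -0.001  0.005 -0.    -0.006  0.   ] [-0.05766746 -0.41352461 -1.70528745] [ 8.82294801e-04 -5.17720101e-02  9.98658520e-01 -2.00827532e-04]
```

View pics/w5.png

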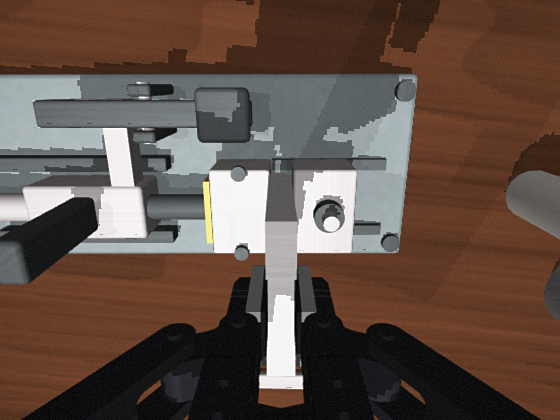

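Run:
```python
import cv2
t=cv2.imread("pics/w5.png")
cv2.imwrite("pics/w5z.png",cv2.resize(t[155:275,210:360],None,fx=5,fy=5,interpolation=cv2.INTER_CUBIC))
from h import *
import pickle
s,m=pickle.load(open("w5.pkl","rb"))
T=s["tcp_pos"]; q=s["orientation"]
a=np.arctan2(2*q[1]*q[2],q[1]**2-q[2]**2)-np.pi; print(np.degrees(a))
n=np.array([np.cos(a),np.sin(a)]);d=np.array([-np.sin(a),np.cos(a)])
c=T[:2]
for z in (170-2.0,96.0,90.):
  w=4 if z==90 else 6
  pts=[np.r_[c+n*sx*35+d*sy*w,z] for sx in(-1,1) for sy in (-1,1)]
  print(z,w2p(pts,m).round(1).tolist())
yaw=.1024
d0=np.array([-np.sin(yaw),np.cos(yaw)]);n0=np.array([np.cos(yaw),np.sin(yaw)])
print(w2p([np.r_[n0*(549.7+k)+d0*e,60] for k in(-30,30) for e in(-123.6,-107.1)],m).round(1).tolist(), c@d0,c@n0)
```

```text
-354.06470876206726
168.0 [[264.7, 219.1], [297.3, 219.0], [267.0, 372.5], [295.0, 372.5]]
96.0 [[269.9, 174.1], [291.7, 174.1], [271.0, 286.0], [290.6, 286.0]]
90.0 [[273.7, 171.7], [287.9, 171.7], [274.5, 281.0], [287.2, 281.0]]
[[268.4, 168.3], [293.8, 168.3], [269.2, 252.6], [292.8, 252.6]] -115.53703768883446 550.1114102472721
```

View pics/w5z.png

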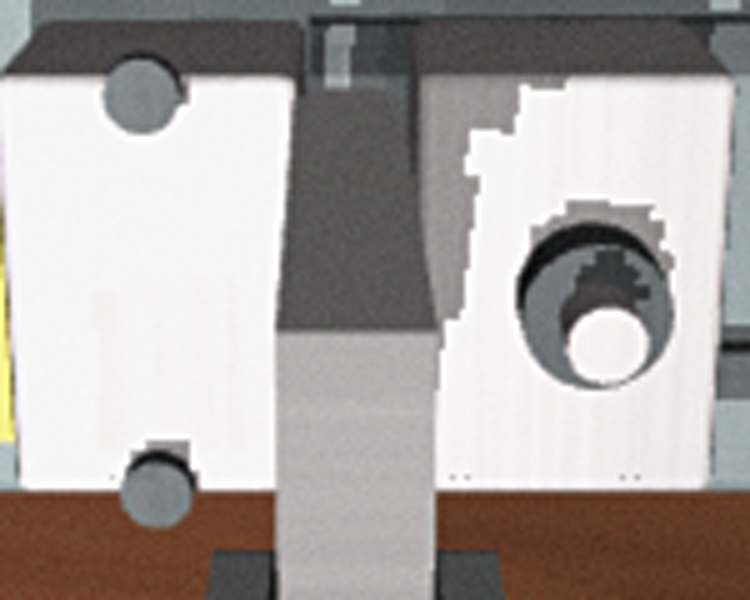

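```bash
python3 -m crank '0 0 -0.015 0 0 0 0.005; 0 0 -0.025 0 0 0 0.005; 0 0 -0.032 0 0 0 0.005; 0 0 -0.04 0 0 0 0.005; 0 0 -0.04 0 0 0 0.005'; python3 -m crank '0 0 -0.01 0 0 0 0.005; 0 0 -0.02 0 0 0 0.005; 0 0 -0.025 0 0 0 0.005; 0 0 -0.025 0 0 0 0.005'
```

```text
time: 7.3
tcp_pos: [557.8, -58.7, 136.9]
orientation: [-0.001, -0.052, 0.999, 0.0]
ft_force: [-0.0, -0.0, -1.2]
opening: 0.122
time: 7.7
tcp_pos: [557.7, -58.7, 111.8]
orientation: [-0.001, -0.052, 0.999, 0.0]
ft_force: [-0.3, -0.2, -1.6]
opening: 0.121
```

```bash
python3 -m crank '0 0 -0.002 0 0 0 0.005; 0 0 -0.003 0 0 0 0.005; 0 0 -0.0035 0 0 0 0.005; 0 0 -0.004 0 0 0 0.005'
```

```text
time: 8.1
tcp_pos: [558.5, -58.9, 109.2]
orientation: [0.0, -0.052, 0.999, -0.0]
ft_force: [-5.2, -0.3, 13.3]
opening: 0.124
```

```bash
python3 -m crank '0 0 0 0 0 0 0.03; 0 0 0 0 0 0 0.03; 0 0 0 0 0 0 0.03; 0 0 0.02 0 0 0 0.03; 0 0 0.05 0 0 0 0.03; 0 0 0.08 0 0 0 0.03; 0 0 0.08 0 0 0 0.03; 0 0 0.08 0 0 0 0.03'
python3 - <<'E'
from h import *
import pickle
s=env.read_state();m=env.camera_model("wrist");print(s["tcp_pos"],s["qd"].round(3),s["ft_force"],s["orientation"])
cv2.imwrite("pics/w6.png",env.snapshot("wrist")[:,:,::-1])
pickle.dump((s,m),open("w6.pkl","wb"))
E
```

```text
time: 8.9
tcp_pos: [558.7, -58.9, 189.4]
orientation: [0.001, -0.052, 0.999, -0.0]
ft_force: [0.1, -0.0, -0.7]
opening: 0.347
[558.65359278 -58.87015663 189.37309902] [ 0.001  0.026  0.021 -0.    -0.005  0.002] [ 0.13981945 -0.01565376 -0.6679972 ] [ 7.70641585e-04 -5.15844831e-02  9.98668322e-01 -1.75245152e-04]
```

View pics/w6.png

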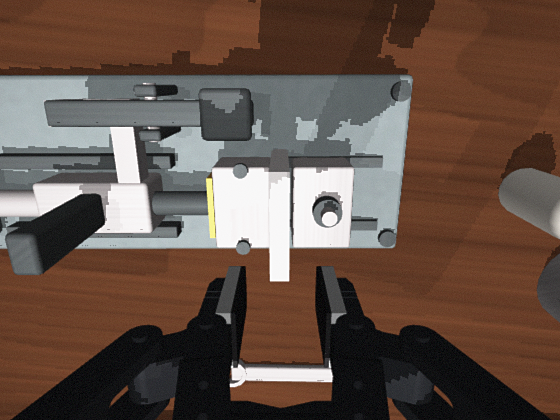

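Run:
```python
from h import *
import pickle
t=cv2.imread("pics/w6.png")
cv2.imwrite("pics/w6z.png",cv2.resize(t[140:290,200:360],None,fx=4.8,fy=4,interpolation=cv2.INTER_CUBIC))
s,m=pickle.load(open("w6.pkl","rb"))
yaw=.1024
d0=np.array([-np.sin(yaw),np.cos(yaw)]);n0=np.array([np.cos(yaw),np.sin(yaw)])
o=n0*549.7+d0*-115.4
for z,w,l in((100,6,35),(60,8.25,30),(60,9.25,30)): print(z,w2p([np.r_[o+n0*k+d0*e,z] for k in(-l,l) for e in(-w,w)],m).round(1).tolist())
```

```text
100 [[270.8, 171.5], [291.9, 171.5], [271.7, 280.7], [290.8, 280.7]]
60 [[269.0, 165.6], [293.4, 165.6], [269.8, 247.0], [292.5, 247.0]]
60 [[267.5, 165.6], [294.9, 165.6], [268.4, 247.0], [293.9, 247.0]]
```

View pics/w6z.png

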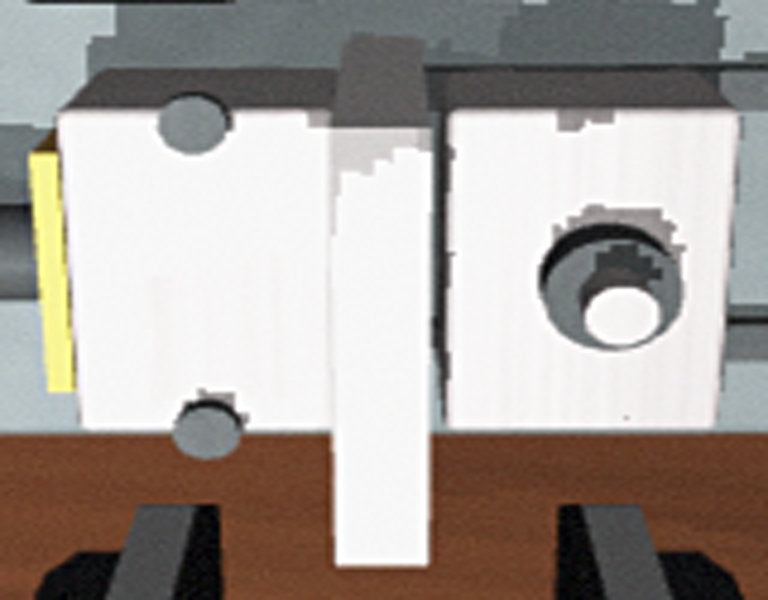

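```bash
python3 -m crank '0.0135 -0.132 0.01 0 0 0 0.05; 0.0135 -0.132 0.01 0 0 0 0.05; 0.0135 -0.132 0.01 0 0 0 0.05; 0.0135 -0.132 0.01 0 0 0 0.05; 0.0135 -0.132 0.01 0 0 0 0.05; 0.0135 -0.132 0.01 0 0 0 0.05'
python3 - <<'E'
from h import *
import pickle
s=env.read_state();m=env.camera_model("wrist");print(s["tcp_pos"],s["qd"].round(3),s["ft_force"],s["orientation"])
cv2.imwrite("pics/w7.png",env.snapshot("wrist")[:,:,::-1])
yaw=.1024
d0=np.array([-np.sin(yaw),np.cos(yaw)]);n0=np.array([np.cos(yaw),np.sin(yaw)])
o=n0*549.7+d0*-248.6
print(o,w2p([np.r_[o+n0*k+d0*e,135] for k in(-12,12) for e in(-8,8)],m).round(1).tolist())
E
```

```text
time: 9.55
tcp_pos: [571.1, -189.9, 197.8]
orientation: [-0.001, -0.052, 0.999, 0.0]
ft_force: [-0.0, -0.4, -0.5]
opening: 0.585
[ 571.13792056 -189.92175199  197.78600792] [ 0.01  -0.008 -0.    -0.002  0.001 -0.001] [-0.02125354 -0.38639229 -0.52556486] [-8.97377866e-04 -5.16908995e-02  9.98662605e-01  4.97034789e-04]
[ 572.23268094 -191.10679963] [[262.9, 228.3], [293.6, 228.3], [263.6, 269.6], [293.1, 269.6]]
```

View pics/w7.png

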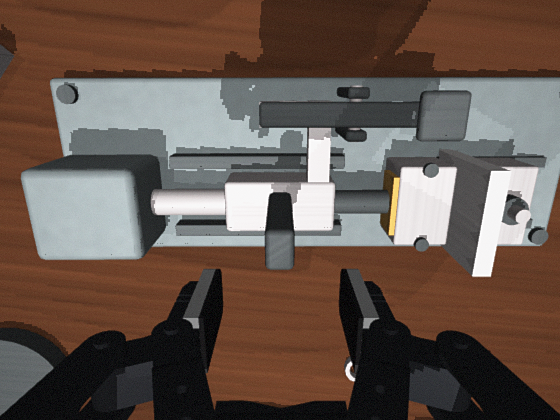

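```bash
python3 -m crank '0 0 -0.03 0 0 0 0.05; 0 0 -0.06 0 0 0 0.05; 0 0 -0.077 0 0 0 0.05; 0 0 -0.077 0 0 0 0.05; 0 0 -0.077 0 0 0 0.005; 0 0 -0.077 0 0 0 0.005; 0 0 -0.077 0 0 0 0.005; 0 0 -0.077 0 0 0 0.005; 0 0 -0.077 0 0 0 0.005' 80
```

```text
time: 10.5
tcp_pos: [572.5, -190.6, 123.2]
orientation: [0.001, -0.052, 0.999, -0.0]
ft_force: [-0.2, 4.4, 7.3]
opening: 0.178
```

```bash
python3 -m crank '0.001 -0.01 0 0 0 0 0.005; 0.002 -0.02 0 0 0 0 0.005; 0.003 -0.03 0 0 0 0 0.005; 0.004 -0.04 0 0 0 0 0.005; 0.005 -0.048 0 0 0 0 0.005; 0.0055 -0.053 0 0 0 0 0.005; 0.0056 -0.0545 0 0 0 0 0.005; 0.0056 -0.0545 0 0 0 0 0.005; 0.0056 -0.0545 0 0 0 0 0.005'
```

```text
time: 11.4
tcp_pos: [578.1, -244.0, 123.1]
orientation: [0.001, -0.052, 0.999, 0.001]
ft_force: [2.2, 16.6, 8.4]
opening: 0.178
```

```bash
python3 -m crank '0.0002 -0.0015 0 0 0 0 0.005; 0.0002 -0.0015 0 0 0 0 0.005; 0 0.001 0 0 0 0 0.005; -0.0003 0.003 0 0 0 0 0.005; -0.0006 0.0055 0 0 0 0 0.005; -0.0008 0.007 0 0 0 0 0.005; -0.0008 0.007 0 0 0 0 0.005; -0.0008 0.007 0 0 0 0 0.005'
```

```text
time: 12.2
tcp_pos: [577.5, -238.2, 123.1]
orientation: [0.001, -0.052, 0.999, -0.0]
ft_force: [2.1, 7.3, 9.5]
opening: 0.176
```

```bash
python3 -m crank '0 0 0 0 0 0 0.05; 0 0 0 0 0 0 0.05; 0 0 0 0 0 0 0.05; 0 0 0 0 0 0 0.05; 0 0 0.03 0 0 0 0.05; 0 0 0.07 0 0 0 0.05; 0 0 0.1 0 0 0 0.05; 0 0 0.1 0 0 0 0.05; 0 0 0.1 0 0 0 0.05'
python3 - <<'E'
from h import *
s=env.read_state();print(s["tcp_pos"],s["qd"].round(3),s["ft_force"],s["orientation"])
cv2.imwrite("pics/w8.png",env.snapshot("wrist")[:,:,::-1])
E
```

```text
time: 13.1
tcp_pos: [576.8, -238.5, 222.3]
orientation: [0.001, -0.052, 0.999, -0.0]
ft_force: [0.1, 0.1, -0.8]
opening: 0.581
[ 576.76275421 -238.49482623  222.26849279] [-0.     0.029  0.024  0.001 -0.008 -0.001] [ 0.13931844  0.06714462 -0.82087417] [ 5.32061938e-04 -5.15421271e-02  9.98670628e-01 -3.19380242e-04]
```

View pics/w8.png

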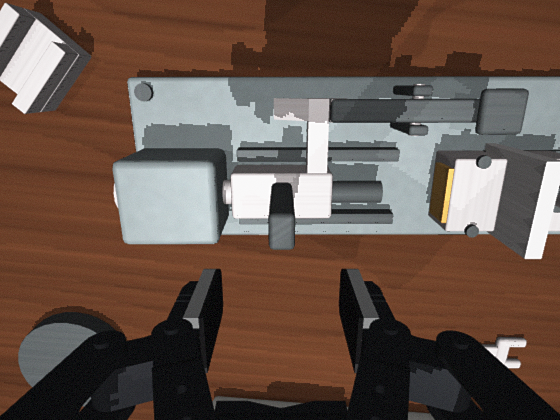

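```bash
python3 -m crank '-0.0815 0.14 0 0 0 0 0; -0.0815 0.14 0 0 0 0 0; -0.0815 0.14 0 0 0 0 0; -0.0815 0.14 0 0 0 0 0; -0.0815 0.14 -0.04 0 0 0 0; -0.0815 0.14 -0.074 0 0 0 0; -0.0815 0.14 -0.074 0 0 0 0; -0.0815 0.14 -0.074 0 0 0 0; -0.0815 0.14 -0.074 0 0 0 0'
python3 - <<'E'
from h import *
s=env.read_state();print(s["tcp_pos"],s["qd"].round(3),s["ft_force"],s["opening"])
cv2.imwrite("pics/w9.png",env.snapshot("wrist")[:,:,::-1])
m=env.camera_model("wrist")
yaw=.1024
d0=np.array([-np.sin(yaw),np.cos(yaw)]);n0=np.array([np.cos(yaw),np.sin(yaw)])
print(w2p([np.r_[n0*(549.7-66+a)+d0*(-148.6+b),86] for a in(-15,15) for b in(-15,15)],m).round(1).tolist())
E
```

```text
time: 14.05
tcp_pos: [495.8, -98.7, 148.8]
orientation: [0.0, -0.051, 0.999, -0.0]
ft_force: [0.1, 0.1, 0.1]
opening: 0.003
[495.84118923 -98.67588633 148.80357868] [-0.001 -0.013 -0.003 -0.001 -0.006  0.   ] [0.12394467 0.05690111 0.09676736] 0.0028729324315339014
[[252.5, 221.5], [310.4, 221.5], [253.9, 273.1], [309.0, 273.1]]
```

View pics/w9.png

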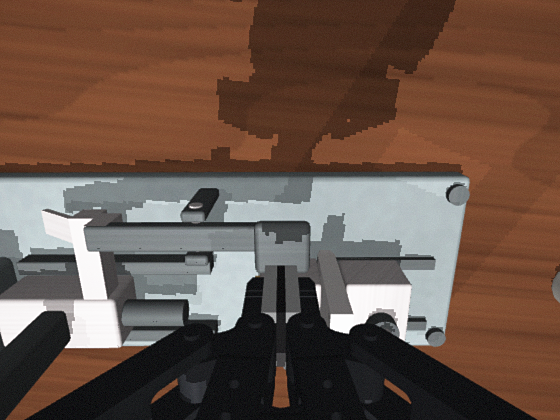

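```bash
python3 -m crank '0 0 -0.02 0 0 0 0; 0 0 -0.03 0 0 0 0; 0 0 -0.036 0 0 0 0; 0 0 -0.041 0 0 0 0; 0 0 -0.045 0 0 0 0; 0 0 -0.045 0 0 0 0'
```

```text
time: 14.7
tcp_pos: [495.2, -97.9, 103.1]
orientation: [0.0, -0.052, 0.999, 0.0]
ft_force: [-2.0, 3.7, 5.3]
opening: -0.001
```

```bash
python3 -m crank '0 0 -0.002 0 0 0 0; 0 0 -0.004 0 0 0 0; 0 0 -0.006 0 0 0 0; 0 0 -0.006 0 0 0 0'
python3 - <<'E'
from h import *
cv2.imwrite("pics/w10.png",env.snapshot("wrist")[:,:,::-1])
E
```

```text
time: 15.1
tcp_pos: [495.2, -97.9, 97.2]
orientation: [0.0, -0.051, 0.999, 0.0]
ft_force: [-0.2, 9.3, 6.3]
opening: 0.003
```

View pics/w10.png

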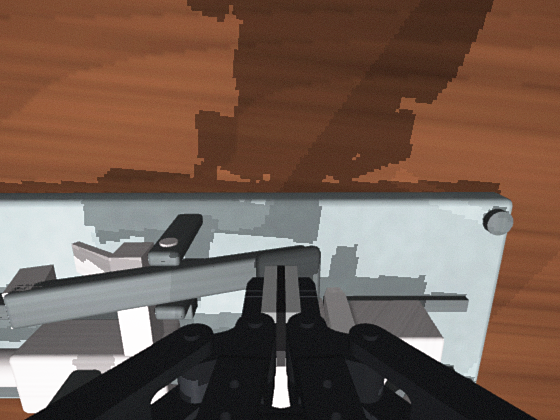

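```bash
python3 -m crank '0 0 0.02 0 0 0 0; 0 0 0.05 0 0 0 0; -0.03 0 0.1 0 0 0 0; -0.04 0 0.14 0 0 0 0; -0.04 0 0.14 0 0 0 0; -0.04 0 0.14 0 0 0 0'
python3 - <<'E'
from h import *
s=env.read_state();print(s["tcp_pos"],s["ft_force"])
for n in("wrist","top","side"): cv2.imwrite(f"pics/{n}11.png",env.snapshot(n)[:,:,::-1])
a=cv2.imread("pics/top11.png");b=cv2.imread("pics/side11.png")
a=cv2.resize(a[130:260,60:435],(800,290),interpolation=cv2.INTER_CUBIC);b=cv2.resize(b[195:310,255:480],(800,300),interpolation=cv2.INTER_CUBIC)
cv2.imwrite("pics/c11.png",np.vstack([a,b]))
E
```

```text
time: 15.75
tcp_pos: [455.7, -98.7, 238.4]
orientation: [0.002, -0.051, 0.999, -0.001]
ft_force: [-0.3, -0.3, -1.2]
opening: -0.005
[455.72656626 -98.65707908 238.43915023] [-0.27772637 -0.27160618 -1.16069057]
```

View pics/wrist11.png

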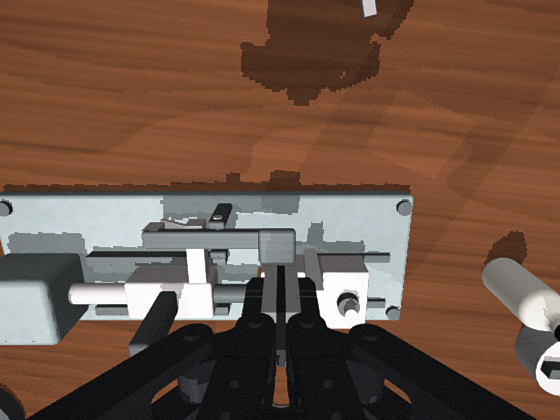

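View pics/c11.png

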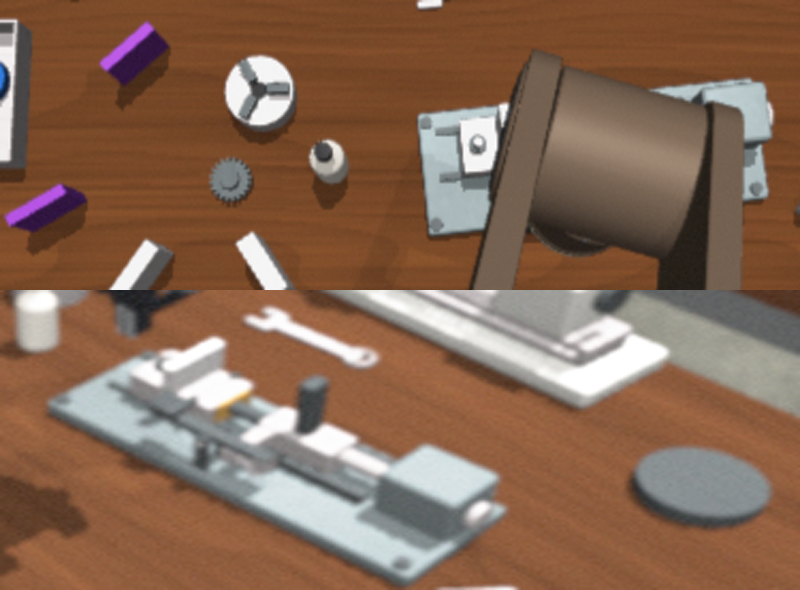

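```bash
python3 -m crank '0.103 0.04 0 0 0 0 0.06; 0.103 0.04 0 0 0 0 0.06; 0.103 0.04 0 0 0 0 0.06; 0.103 0.04 -0.025 0 0 0 0.06; 0.103 0.04 -0.025 0 0 0 0.06; 0.103 0.04 -0.025 0 0 0 0.06'
python3 - <<'E'
from h import *
s=env.read_state();print(s["tcp_pos"],s["ft_force"])
m=env.camera_model("wrist")
cv2.imwrite("pics/w12.png",env.snapshot("wrist")[:,:,::-1])
yaw=.1024
d0=np.array([-np.sin(yaw),np.cos(yaw)]);n0=np.array([np.cos(yaw),np.sin(yaw)])
o=n0*549.7+d0*-115.4
for z,w,l in((100,6,35),(60,8.25,30)): print(z,w2p([np.r_[o+n0*k+d0*e,z] for k in(-l,l) for e in(-w,w)],m).round(1).tolist())
E
```

```text
time: 16.5
tcp_pos: [557.1, -58.3, 210.8]
orientation: [-0.002, -0.052, 0.999, 0.0]
ft_force: [-0.0, -0.1, 0.3]
opening: 0.7
[557.12765585 -58.26401069 210.8037929 ] [-0.03663147 -0.08472743  0.33334347]
100 [[270.2, 166.9], [289.4, 166.9], [271.1, 267.7], [288.6, 267.7]]
60 [[268.6, 162.3], [291.1, 162.3], [269.3, 238.2], [290.4, 238.2]]
```

View pics/w12.png

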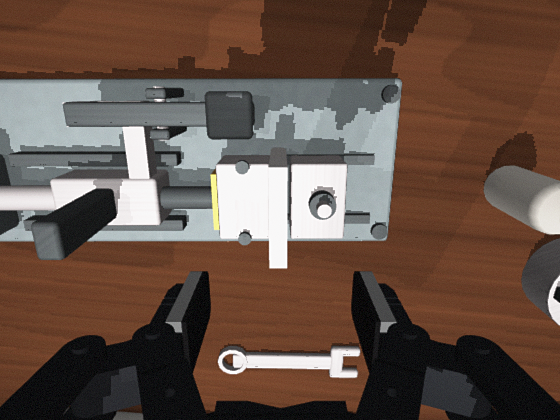

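Run:
```python
from bench import env
print(env.hand_in())
```

```text
the job is handed in; nothing more can be done
None
```

The blank is stamped. The 12 mm plate stands in the gap, the striker is back home, and the job was handed in at about 16.5 s; I was given no verdict.

- **Plate choice:** The wrist camera put the gap at about 16.4 mm. The backstop block read about 1 mm short in the same picture, so I take the true gap as 15–17 mm. That rules out the 17 mm and 22 mm plates, though it is a camera measurement and I did not try the 17 mm plate.
- **Seating:** I lowered the plate until the wrist force rose to about 13 N, with its lower edge at bed height. In the last picture its top edge lies within about 1 px of where a fully seated plate, centred along the machine's x, should appear. Across the gap it sits about 1 mm towards the anvil.
- **Cocking:** I drew the handle about 55 mm. Easing it back dropped the pull from 17 N to 7 N, and after release the picture showed the striker still cocked.
- **Firing:** I pressed the pad about 14 mm, past the release point, at roughly 6 N vertical. The striker went home and the pad came back up.
- **Other items:** The chuck, gear, oil bottle and purple plates look unmoved in the last pictures. The V-block was outside the final crops, but the arm never came near it. The gripper touched nothing at hand-in.

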